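Prop the lamp supply on its levelling plate

ROBOT

A 6-joint arm with a two-finger parallel gripper is mounted at the origin on the work surface. World frame = base frame: x ahead of the robot, y to its left, z up, the work surface at z = 0. Lengths are in m, angles in rad, forces in N, time in s.
With the tool pointing down it reaches from about 0.4 to 0.825 m from the base axis. Payload 7 kg.
Tool frame: the origin (TCP) lies at the centre of the arm's flange, where the gripper is bolted on; the fingertips stand 178 mm ahead of it and the grasp point (between the pads) lies 159 mm ahead of it; z points along the fingers, y is the direction in which the jaws open and shut (so a half turn about z gives the same grasp; the last joint's range is limited). The gripper opens to 88 mm and grips with 3 to 60 N. Pads are 19 mm wide; open, the fingers measure 130 mm over their backs; the gripper's body (78 mm by 193 mm) begins 47 mm behind the grasp point.
Start: joints at [-0.98, 0.359, 0.012, 0, -1.224, -0.288], TCP at [0.201, -0.644, 0.405] pointing down, gripper open.
Joint ranges: [-3.07, 3.07], [-1.43, 2.12], [-1.02, 1.25], [-3.03, 1.67], [-3.05, -0], [-3.03, 3.03]. Speed limits (rad/s): [2.39, 2.39, 3.01, 3.14, 3.14, 3.14].

INTERFACE

Orientations are given as [roll, pitch, yaw] about the fixed x, y, z axes, in that order (R = Rz(yaw) Ry(pitch) Rx(roll)).
In Python, from station import * gives the robot as it stands.
- The arm moves only by the tool send_rows, never from a script. Its argument "motion" is a list of rows, each an object with "offset": the shift along the tool's x, y, z in cm, a list of three; "turn": the turn about the tool's z in degrees. In form: [{"offset": [x, y, z], "turn": turn}, ...]. A call has 1 to 8 rows; each row is the pose to reach, as a shift and turn from the pose commanded when the call began, along the tool's axes at that moment; what a row does not reach only later rows make up. A row lasts 1/10 s, in which the tool goes at most 50 mm and 8.59 degrees, less where a joint would pass 70% of its speed; a pose out of reach is approached as far as the arm can. A call with a gripper value outside its range is refused whole. "hand" is the opening, from -1 (shut) to 1 (fully open), set as the call begins (left out, the last holds). The fingers move at their own pace and stop on an object; "squeeze" is the grip in N (left out, the last holds). Time passes only in rows, so rows that repeat a pose let the fingers close. It gives the time, the measured TCP pose, the force and the opening at its end, in the units of the state.
- get_state(): the state, without advancing time (a new reading comes with each control period).
- grab_frame(name): name is "scene" or "side" or "wrist"; returns a dict with "frame" (480x640x3 uint8, blue, green, red), "range_z" (480x640 float32, m along the optical axis (not along the pixel's ray), 0 where there is no reading), "vertical_fov" (degrees; the focal length in pixels is half the picture's height over the tangent of half this angle, whatever the lens; pixels are square), "cx", "cy" (the principal point, pixels), "cam_to_world" (4x4, takes a point from camera to world coordinates). Camera axes: x right, y up, looking along -z (the intrinsics and any distortion apply to the point x, -y, -z); pixel columns grow to the right and rows downward; lengths in m; the calibration is good to about 2 mm. A picture is of the moment at which its call begins.
- job_done(): hands the job in, once; it reports no verdict.
The state is a dict: "t": time; "q": joint angles; "qd": joint speeds; "joint_efforts": joint torques, N m; "eef_pos": TCP position; "ee_rot": TCP orientation; "force": force on the tool from outside, world axes, zero at the start; "moment": the same for the moment, N m; "width": finger opening in m.
Only numpy, scipy, OpenCV 4.12 (cv2) and the standard library are available. Lean on these libraries where they do the work, as an engineer would, in place of code of your own. Each camera call takes 0.05 s, during which the arm holds its last target. There are 200 camera calls.

TASK

Gently tip the white lamp supply back on its rear foot until it leans by itself on the black padded bar behind it, then slide the aluminium plate, handle end outwards, squarely and centrally under its raised front foot, so that the plate's nose comes well through behind that foot. Then bring the supply gently forward so that it is left standing where it was with its front foot on the plate and its rear foot on the desk. Never let the supply slam either way, press hard on the bar, lift its rear foot off the desk or topple, and leave the other things alone.

Things in the scene. Friction and masses are not known exactly. Their poses are not given: they have to be found in the camera images.
- supply: Loose white upright box (lamp supply), 64 mm deep (x) x 100 wide (y) x 160 tall, 0.5 to 1 kg, mass centre at its middle. Origin: centre of its underside; z up, -x is its front (grey panel, blue window; knobs stand out 12 mm, all below 100 mm up), +x its rear. It balances on its rear edge at about 22 degrees, beyond that it falls back on the bar.
- supply_top (a point): Centre of the supply's top face. The upper 55 mm of its front and rear faces are plain and parallel and can be gripped across the 64 mm depth, also while it leans (the bar then lies on the rear face, up to 105 mm from its foot).
- rear_edge (a point): Middle of the supply's lower rear edge (supply x +32 mm, z 0), on which it tips back. The rear foot is a full-width grippy black rubber bar, x +20 to +32 mm, 10 mm tall.
- front_foot (a point): Centre of the underside of the supply's front foot (supply x -26 mm, z 0), a full-width black rubber bar, x -32 to -20 mm, 10 mm tall. With this foot on the plate the supply stands tilted back 5 to 6 degrees.
- rest: Grey bracket fixed behind the supply, carrying a stiff black rubber bar 16 mm thick, 110 long along y, axis 75 mm up. Origin on the desk; -x points at the supply's rear; base x 0 to 80 mm. The bar's axis is set at x +8 to +18 mm, which is not reported; its front face is 36 to 51 mm from the supply's rear, so the supply comes to lean on it at about 24 to 35 degrees: find it by touch.
- plate: Loose flat aluminium plate 120 mm long (x) x 70 wide (y) x 5 thick, 0.16 kg. Origin: centre of its underside. +x is the nose, which goes under the supply; near the -x end stands a yellow upright handle tab, 12 mm thick (x), 36 wide (y), centre at x -45 mm, its top 46 mm above the underside, to be pinched across the 12 mm from above.
- plate_nose (a point): Middle of the plate's nose edge (plate x +60 mm, half thickness).
- plate_tab (a point): Middle of the top of the yellow tab.
- mouse: A black computer mouse, 62 x 105 x 32 mm, on a thin dark mat; not to be disturbed. Origin: centre of its underside.
- oil_bottle: A small amber dropper bottle, 32 mm across, 70 mm tall; not to be disturbed. Origin: centre of its underside.
- objective_can: A clear round jar with a black cap, 44 mm across, 60 mm tall; not to be disturbed. Origin: centre of its underside.
- slide_box: A low blue slide box, 87 x 64 x 34 mm; not to be disturbed. Origin: centre of its underside.
- driver: A screwdriver, 160 mm long, lying on the desk; not to be disturbed. Origin: centre of its underside (of its length).
- eyepiece: A black eyepiece standing on end, 34 mm across, 50 mm tall; not to be disturbed. Origin: centre of its underside.
- dish: A shallow white dish, 80 mm across, 15 mm tall; not to be disturbed. Origin: centre of its underside.
There are look-alikes about, which are no part of the job. What is meant by the plate is not brown or pink, and is the smaller of those in its own colour.

How it is judged:
On the way, in this order (a step that is already met when the one before it is completed fails the run):
1. the supply leans back on the padded bar by itself, let go (angle between supply's own z axis and vertical above 0.39 rad and contact force between supply and rest above 0.05 N and contact force between supply and the fingers below 0.05 N), for 0.2 s.
2. the plate's nose is through behind the raised front foot while the supply still leans (angle between supply's own z axis and vertical above 0.36 rad and z of plate_nose in the frame of supply below 0.002 m and x of plate_nose in the frame of supply between -0.016 and 0.022 m and y of plate_nose in the frame of supply between -0.018 and 0.018 m and angle between the y axis of plate and the y axis of supply, either way round below 0.2 rad), for 0.2 s.
At the end, for the whole second after the job is handed in: Supply at rest, tilted back 3.5 to 7.5 degrees: front foot bearing on the flat plate, rear foot on the desk within 25 mm of its start, clear of the bar. Plate nose 4 mm or more behind the front foot, not under the rear foot, within 18 mm of the middle, square to 11 degrees (x of plate_nose in the frame of supply between -0.016 and 0.022 m and y of plate_nose in the frame of supply between -0.018 and 0.018 m and angle between the y axis of plate and the y axis of supply, either way round below 0.2 rad and contact force between supply and plate above 0.8 N and angle between supply's own z axis and vertical between 0.06 and 0.13 rad and angle between plate's own z axis and vertical below 0.05 rad and height (world z) of rear_edge below 0.004 m and contact force between supply and rest below 0.05 N and distance of rear_edge from where it was at the start of the episode below 0.025 m and linear speed of each of supply, plate below 0.02 m/s and angular speed of supply below 0.1 rad/s); the robot touches nothing.
It fails at once if the rear foot is lifted off the desk (over 12 mm) (height (world z) of rear_edge above 0.012 m).
It fails at once if the supply topples (angle between supply's own z axis and vertical above 0.75 rad).
It fails at once if the supply slams (turns faster than 2 rad/s) (angular speed of supply above 2 rad/s).
It fails at once if the supply is pressed hard on the bar (over 50 N) (contact force between supply and rest above 50 N).
It fails at once if one of the other loose things is disturbed (moved over 20 mm) (distance of any of mouse, oil_bottle, objective_can, slide_box, driver, eyepiece, dish from where it was at the start of the episode above 0.02 m).
It also fails if it takes over 69 s, if anything falls off the work surface, if the arm or the gripper's body presses on something with over 40 N, if the wrist force passes 120 N, or if a joint passes its speed limit or range.

## Working session

There is one attempt and no reset: what is moved stays moved. The work goes in short steps, Python scripts to look and compute and a tool call to move; the robot and the scene stay as the last step left them, time stands still between calls to the robot, and variables do not carry over. Pictures are saved under pics/ and viewed, about 8 in all and at most 12, crops included, and the job is handed in when it is done.

Besides the shell and the picture viewer there is one more tool, called after "Request:" by a JSON object that holds its "fn" and its "kwargs". send_rows: Moves the arm, as the interface text tells. Its arguments: {"type":"object","properties":{"motion":{"type":"array"},"hand":{"type":"number"},"squeeze":{"type":"number"}},"required":["motion"]}

```bash
ls; mkdir -p pics
cat > h.py <<'E'
from station import *
import numpy as np, cv2
def cloud(f):
    H,W=f['range_z'].shape; fl=H/2/np.tan(np.radians(f['vertical_fov'])/2)
    v,u=np.mgrid[:H,:W]; d=f['range_z'].astype(float)
    p=np.stack([(u-f['cx'])/fl*d,-(v-f['cy'])/fl*d,-d],-1)
    M=np.array(f['cam_to_world']); return p@M[:3,:3].T+M[:3,3]
E
python3 - <<'E'
from h import *
for n in ['scene','side']:
    f=grab_frame(n); cv2.imwrite(f'pics/{n}0.png',f['frame']); np.savez(f'{n}0.npz',**f)
    print(n,[k for k in f],f['vertical_fov'],f['cx'],f['cy'],np.round(f['cam_to_world'],3).tolist(),(f['range_z']>0).mean())
print(get_state())
E
```

```text
pics
scene ['frame', 'range_z', 'vertical_fov', 'cx', 'cy', 'cam_to_world'] 43.8262519175012 324.33520231781614 241.46935207949934 [[0.889, -0.346, 0.3, 0.951], [0.458, 0.656, -0.6, -0.737], [0.01, 0.671, 0.742, 1.165], [0.0, 0.0, 0.0, 1.0]] 0.9962239583333333
side ['frame', 'range_z', 'vertical_fov', 'cx', 'cy', 'cam_to_world'] 44.22046785722168 320.2243077100516 242.36264704704618 [[0.978, 0.13, -0.161, 0.256], [-0.206, 0.664, -0.718, -1.009], [0.014, 0.736, 0.677, 1.178], [0.0, 0.0, 0.0, 1.0]] 0.995810546875
{'t': 0.1, 'q': array([-9.79874931e-01,  3.59285353e-01,  1.11453495e-02, -3.13539739e-04,
       -1.22412324e+00, -2.88117079e-01]), 'qd': array([ 1.10550733e-03, -2.25766631e-03,  1.45186455e-03,  2.54761076e-04,
        9.97459644e-05,  7.60621196e-04]), 'joint_efforts': array([-3.51215691e-03, -5.84161448e+01,  2.93750560e+01,  7.01547593e+00,
        1.01445973e-02, -4.00712236e-05]), 'eef_pos': array([ 0.20123376, -0.64411076,  0.4038324 ]), 'ee_rot': array([ 3.14010244e+00, -1.34244627e-04, -2.83889499e+00]), 'force': array([-0.0237375 ,  0.19903095, -0.28150666]), 'moment': array([-0.00700779,  0.01261478, -0.02368727]), 'width': 0.08751992423233639}
```

View pics/scene0.png

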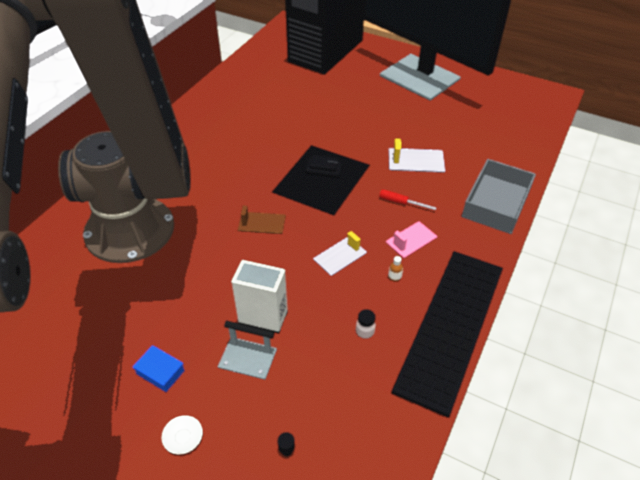

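View pics/side0.png

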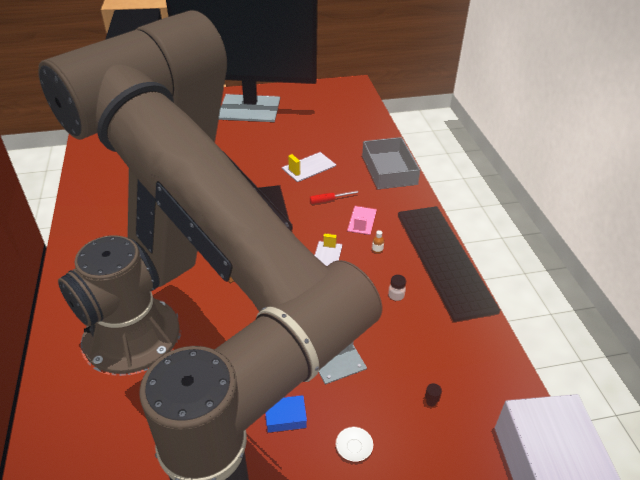

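The scene view shows the supply at about (260,295) with the rest behind it at (248,350). There are two whitish plates with yellow tabs, at (340,254) and (417,160). In the side view the arm hides the supply.

```bash
cat > m.py <<'E'
from h import *
def blobs(n,f,masks,zr=(-.02,.3)):
    P=cloud(f); hsv=cv2.cvtColor(f['frame'],cv2.COLOR_BGR2HSV)
    for name,(lo,hi,z0,z1) in masks.items():
        m=cv2.inRange(hsv,np.array(lo),np.array(hi)).astype(bool)&(P[...,2]>z0)&(P[...,2]<z1)&(f['range_z']>0)&(P[...,0]>0.1)
        k,l,s,c=cv2.connectedComponentsWithStats(m.astype(np.uint8),connectivity=8)
        for i in range(1,k):
            if s[i,4]<40: continue
            q=P[l==i]; r=cv2.minAreaRect((q[:,:2]*1000).astype(np.float32))
            print(n,name,'px',c[i].round(),s[i,4],'med',np.median(q,0).round(3),'rect mm',np.round(r[0]),np.round(r[1]),round(r[2],1),'z',np.percentile(q[:,2],[2,98]).round(3))
if __name__=='__main__':
  for n in ['scene','side']:
    f=dict(np.load(f'{n}0.npz'))
    blobs(n,f,{'yellow':((20,120,80),(35,255,255),.0,.08),'flat':((0,0,110),(179,70,255),.0,.016),'white':((0,0,100),(179,70,255),.13,.18),'black':((0,0,0),(179,255,60),.02,.1),'blue':((105,150,60),(125,255,255),.0,.08)})
E
python3 m.py
python3 - <<'E'
import cv2
a=cv2.imread('pics/scene0.png')[190:400,190:440]
cv2.imwrite('pics/c1.png',cv2.resize(a,None,fx=3,fy=2.8,interpolation=cv2.INTER_CUBIC)[:600,:800])
E
```

```text
scene yellow px [397. 150.] 129 med [0.523 0.581 0.057] rect mm [504. 633.] [ 15. 132.] 22.5 z [0.015 0.067]
scene yellow px [353. 240.] 159 med [0.558 0.215 0.036] rect mm [550. 229.] [27. 68.] 32.3 z [0.01  0.051]
scene flat px [410.  62.] 184 med [0.359 1.111 0.012] rect mm [ 361. 1120.] [94. 89.] 74.9 z [0.005 0.016]
scene flat px [411.  81.] 698 med [0.406 0.997 0.012] rect mm [ 401. 1002.] [ 88. 238.] 73.0 z [0.005 0.016]
scene flat px [443.  76.] 305 med [0.495 1.079 0.012] rect mm [ 498. 1082.] [100. 104.] 1.3 z [0.007 0.016]
scene flat px [418. 160.] 1110 med [0.58  0.621 0.008] rect mm [574. 626.] [165. 112.] 24.7 z [0.001 0.014]
scene flat px [499. 195.] 1428 med [0.839 0.589 0.006] rect mm [838. 590.] [141. 128.] 89.8 z [0.001 0.012]
scene flat px [338. 257.] 935 med [0.537 0.171 0.006] rect mm [538. 178.] [124.  78.] 67.3 z [0.001 0.011]
scene flat px [251. 343.] 58 med [ 0.478 -0.153  0.007] rect mm [ 476. -152.] [66. 10.] 12.9 z [0.002 0.011]
scene flat px [247. 360.] 1331 med [ 0.493 -0.197  0.007] rect mm [ 488. -188.] [114.  84.] 12.3 z [0.002 0.012]
scene flat px [
[... 1994 characters left out ...]
t mm [545. 187.] [99. 72.] 67.3 z [0.001 0.011]
side flat px [395. 297.] 43 med [ 0.682 -0.019  0.011] rect mm [685. -17.] [17. 38.] 61.4 z [0.002 0.016]
side flat px [342. 366.] 930 med [ 0.497 -0.204  0.006] rect mm [ 491. -197.] [111.  74.] 13.5 z [0.001 0.012]
side flat px [354. 444.] 941 med [ 0.474 -0.403  0.009] rect mm [ 473. -404.] [77. 77.] 77.3 z [0.002 0.016]
side white px [588.  45.] 1607 med [1.814 1.02  0.153] rect mm [1815. 1127.] [935.  34.] 89.8 z [0.131 0.179]
side black px [249.  92.] 249 med [0.429 1.062 0.061] rect mm [ 428. 1060.] [34. 50.] 81.7 z [0.022 0.097]
side blue px [287. 414.] 1113 med [ 0.343 -0.321  0.034] rect mm [ 340. -309.] [67. 85.] 86.4 z [0.008 0.039]
```

View pics/c1.png

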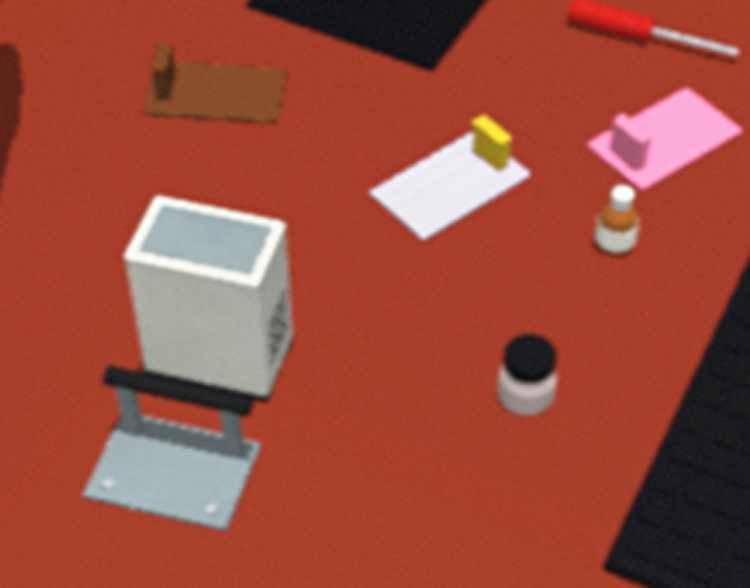

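The near plate, centred at about (0.54, 0.178), is the smaller of the two white ones. The supply is near (0.464, -0.083), with its rear facing -y towards the rest. I'll refine both by casting rays onto their known planes.

```bash
cat >> h.py <<'E'
def ray(f,uv,z):
    H=f['range_z'].shape[0]; fl=H/2/np.tan(np.radians(f['vertical_fov'])/2); uv=np.atleast_2d(uv).astype(float)
    d=np.c_[(uv[:,0]-f['cx'])/fl,-(uv[:,1]-f['cy'])/fl,-np.ones(len(uv))]; M=np.array(f['cam_to_world'])
    d=d@M[:3,:3].T; o=M[:3,3]; return o+d*((z-o[2])/d[:,2])[:,None]
def maskrect(f,m,z,erode=0):
    k,l,s,c=cv2.connectedComponentsWithStats(m.astype(np.uint8)); i=1+s[1:,4].argmax()
    C=max(cv2.findContours((l==i).astype(np.uint8),cv2.RETR_EXTERNAL,cv2.CHAIN_APPROX_NONE)[0],key=len)[:,0]
    r=cv2.minAreaRect((ray(f,C,z)[:,:2]*1000).astype(np.float32)); return np.round(r[0],1),np.round(r[1],1),round(r[2],1)
E
python3 - <<'E'
from h import *
for n in ['scene','side']:
    f=dict(np.load(f'{n}0.npz')); P=cloud(f); hsv=cv2.cvtColor(f['frame'],cv2.COLOR_BGR2HSV); X,Y,Z=P[...,0],P[...,1],P[...,2]
    near=lambda x,y,r:(abs(X-x)<r)&(abs(Y-y)<r)
    w=(hsv[...,1]<70)&(hsv[...,2]>110)
    if n=='scene':
        for t in(.15,.154,.158): print(n,'top',t,maskrect(f,near(.464,-.08,.1)&(Z>t)&(hsv[...,1]<80),.16))
        print('bar',maskrect(f,near(.485,-.162,.1)&(Z>.065)&(Z<.1)&(hsv[...,2]<60)&(Y<-.12),.080))
    print(n,'plate',maskrect(f,near(.54,.178,.1)&w&(Z<.03),.005))
    ye=near(.556,.214,.07)&(hsv[...,0]>20)&(hsv[...,0]<35)&(hsv[...,1]>120)
    print(n,'tabtop',maskrect(f,ye&(Z>.04),.046), hsv[ye][:,2].min(),hsv[ye][:,2].max())
    print(n,'tabbright',maskrect(f,ye&(hsv[...,2]>200),.046))
    b=near(.66,.165,.06)&(Z>.015); print(n,'bottle',P[b].mean(0), Z[b].max())
E
```

```text
scene top 0.15 (array([466. , -82.9]), array([102.8,  73.4]), 11.8)
scene top 0.154 (array([465. , -80.5]), array([101.9,  68.3]), 11.8)
scene top 0.158 (array([464.1, -79.9]), array([100.3,  66.7]), 11.8)
bar (array([ 484.5, -162.2]), array([109.2,  17.5]), 12.3)
scene plate (array([538.1, 177.7]), array([123.7,  74.3]), 67.1)
scene tabtop (array([557.9, 216.8]), array([16.7, 41.9]), 62.7) 148 250
scene tabbright (array([555.5, 219.6]), array([13.2, 35.3]), 67.1)
scene bottle [0.69196932 0.17249657 0.04429439] 0.07631247596617463
side plate (array([544.4, 187. ]), array([95.3, 70.7]), 67.0)
side tabtop (array([556.4, 214. ]), array([17.1, 31.8]), 78.9) 165 248
side tabbright (array([557.2, 216.9]), array([11.5, 33.2]), 66.9)
side bottle [0.68856948 0.16941231 0.04218258] 0.07207831721487667
```

Request:
{"fn": "send_rows", "kwargs": {"motion": [{"offset": [-1.7, 1.8, 0], "turn": 0.6}, {"offset": [-4.5, 5, 0], "turn": 1.2}, {"offset": [-7.5, 8.3, 0], "turn": 2}, {"offset": [-10.5, 11.5, 0], "turn": 2.8}, {"offset": [-13.5, 15, 0], "turn": 3.5}, {"offset": [-16.5, 18.2, 0], "turn": 4.2}, {"offset": [-19.3, 21.3, 0], "turn": 5}, {"offset": [-21, 23.1, 0], "turn": 5.3}], "hand": 1}}

```text
t: 0.9
eef_pos: [0.3332, -0.3588, 0.4047]
ee_rot: [3.141, 0.0, -2.931]
force: [0.4, -0.8, 0.5]
width: 0.0878
```

Request:
{"fn": "send_rows", "kwargs": {"motion": [{"offset": [-1.5, 2, 0], "turn": 0}, {"offset": [-4, 5.4, 0], "turn": 0}, {"offset": [-7, 9.3, 0], "turn": 0}, {"offset": [-10, 13.3, 0], "turn": 0}, {"offset": [-13, 17.3, 0], "turn": 0}, {"offset": [-16, 21.2, 0], "turn": 0}, {"offset": [-18, 23.8, 0], "turn": 0}, {"offset": [-18.6, 24.6, 0], "turn": 0}]}}

```text
t: 1.7
eef_pos: [0.4644, -0.0791, 0.4045]
ee_rot: [3.141, -0.0, -2.928]
force: [-0.7, 0.6, -0.6]
width: 0.0873
```

Run:
```python
from h import *
s=get_state(); print(s['eef_pos'],s['ee_rot'],s['force'])
f=grab_frame('wrist'); cv2.imwrite('pics/w1.png',f['frame']); np.savez('w1.npz',**f)
P=cloud(f);hsv=cv2.cvtColor(f['frame'],cv2.COLOR_BGR2HSV);X,Y,Z=P[...,0],P[...,1],P[...,2]
for t in (.14,.15): 
  m=(abs(X-.4635)<.09)&(abs(Y+.08)<.09)&(Z>t)&(Z<.175)&(f['range_z']>0); print(m.sum()); print(maskrect(f,m,.16))
```

```text
[ 0.46437554 -0.07913214  0.4044576 ] [ 3.14140355e+00 -5.83422324e-05 -2.92826958e+00] [-0.66276316  0.6375577  -0.55918263]
12363
(array([460.9, -78.1]), array([95.3, 63.6]), 12.0)
12231
(array([461.2, -78. ]), array([94.6, 63.6]), 12.0)
```

View pics/w1.png

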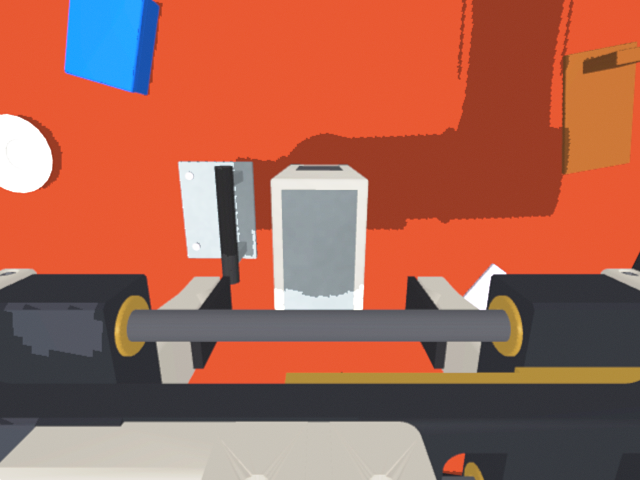

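The wrist view shows the supply top between the open fingers (272–367 px across), with the bar at x≈228 px. That agrees with the scene fit, so I'll descend to straddle it.

Request:
{"fn": "send_rows", "kwargs": {"motion": [{"offset": [0, 0, 1], "turn": 0}, {"offset": [0, 0, 2.5], "turn": 0}, {"offset": [0, 0, 4], "turn": 0}, {"offset": [0, 0, 5.5], "turn": 0}, {"offset": [0, 0, 6.8], "turn": 0}, {"offset": [0, 0, 7.5], "turn": 0}, {"offset": [0, 0, 7.8], "turn": 0}, {"offset": [0, 0, 7.8], "turn": 0}]}}

```text
t: 2.55
eef_pos: [0.4631, -0.0823, 0.3264]
ee_rot: [-3.142, -0.001, -2.932]
force: [-0.8, 0.0, -0.2]
width: 0.0874
```

Request:
{"fn": "send_rows", "kwargs": {"motion": [{"offset": [0, 0, 0], "turn": 0}, {"offset": [0, 0, 0], "turn": 0}, {"offset": [0, 0, 0], "turn": 0}], "hand": 0.82}}

```text
t: 2.85
eef_pos: [0.4635, -0.0817, 0.3271]
ee_rot: [-3.142, 0.001, -2.931]
force: [0.1, -0.3, 0.1]
width: 0.0804
```

```bash
cat > arc.py <<'E'
import numpy as np
def k(th,d=12):
    t=np.radians(th); zt=160*np.cos(t)-d
    return zt, 32-64/np.cos(t)+zt*np.tan(t), 32+160*np.sin(t), 64/np.cos(t)+d*np.tan(t)
if __name__=='__main__':
    for th in range(0,37,2): print(th,np.round(k(th),1))
E
python3 arc.py; python3 -c "
from h import *;s=get_state();print(s['eef_pos'],s['ee_rot'],s['force'],s['width'])"
```

```text
0 [148. -32.  32.  64.]
2 [147.9 -26.9  37.6  64.5]
4 [147.6 -21.8  43.2  65. ]
6 [147.1 -16.9  48.7  65.6]
8 [146.4 -12.   54.3  66.3]
10 [145.6  -7.3  59.8  67.1]
12 [144.5  -2.7  65.3  68. ]
14 [143.2   1.8  70.7  69. ]
16 [141.8   6.1  76.1  70. ]
18 [140.2  10.3  81.4  71.2]
20 [138.4  14.2  86.7  72.5]
22 [136.3  18.1  91.9  73.9]
24 [134.2  21.7  97.1  75.4]
26 [131.8  25.1 102.1  77.1]
28 [129.3  28.3 107.1  78.9]
30 [126.6  31.2 112.   80.8]
32 [123.7  33.8 116.8  83. ]
34 [120.6  36.2 121.5  85.3]
36 [117.4  38.2 126.   87.8]
[ 0.46345325 -0.08173366  0.32708619] [-3.14158435e+00  8.56656179e-04 -2.93119518e+00] [ 0.08381007 -0.31894314  0.12559953] 0.08036057310617742
```

Request:
{"fn": "send_rows", "kwargs": {"motion": [{"offset": [0, -0.3, 0], "turn": 0}, {"offset": [0, -0.6, 0], "turn": 0}, {"offset": [0, -1.0, 0], "turn": 0}, {"offset": [0, -1.4, 0.05], "turn": 0}, {"offset": [0, -1.8, 0.1], "turn": 0}, {"offset": [0, -2.2, 0.15], "turn": 0}, {"offset": [0, -2.6, 0.2], "turn": 0}, {"offset": [0, -3.0, 0.25], "turn": 0}]}}

```text
t: 3.65
eef_pos: [0.4697, -0.1115, 0.3241]
ee_rot: [-3.142, -0.0, -2.931]
force: [-0.6, 0.4, 0.7]
width: 0.0799
```

```bash
cat > tilt.py <<'E'
from h import *
import sys
from arc import *
s=get_state(); u=np.array([.208,-.978,0]); l=np.array([.978,.208,0]); o=np.array([.4635,-.079,0])
c=(s['eef_pos']-o)@u*1000; g=s['width']*1000; print('c %.1f zt %.1f front %.1f rear %.1f lat %.1f'%(c,s['eef_pos'][2]*1000-178,c-g/2,c+g/2,(s['eef_pos']-o)@l*1000),'F',s['force'].round(1),'t',s['t'],s['ee_rot'].round(3),s['width'])
for n in sys.argv[1:]:
    f=grab_frame(n); P=cloud(f); hsv=cv2.cvtColor(f['frame'],cv2.COLOR_BGR2HSV)
    Q=P-o; U=Q@u*1000; L=Q@l*1000; Z=P[...,2]*1000
    # rear face & front face, white, in central band beside the gripper
    m=(abs(L)<48)&(Z>20)&(Z<185)&(U<140)&(U>-60)&(hsv[...,1]<60)&(hsv[...,2]>90)&(f['range_z']>0)
    cv2.imwrite(f'pics/t_{n}.png',f['frame'])
    # side face: outline rows in (U,Z)
    from numpy.linalg import svd
    pts=P[m]; 
    if len(pts)<50: print(n,'few',len(pts)); continue
    # normals by local differences -> histogram of tilt
    N=np.cross(cv2.blur(np.roll(P,-3,1)-np.roll(P,3,1),(5,5)),cv2.blur(np.roll(P,-3,0)-np.roll(P,3,0),(5,5))); N/=np.linalg.norm(N,axis=-1,keepdims=True)+1e-9
    N=N*np.sign(N[...,2:3]); nu=N@u; nz=N[...,2]; 
    a=np.degrees(np.arctan2(nu,nz))[m&(abs(N@l)<.3)]
    h,e=np.histogram(a,np.arange(-90,91,6)); print(n,len(pts),[(int(e[i]),int(h[i])) for i in np.argsort(h)[-5:]], 'med top', np.median(a[(a>-5)&(a<50)]).round(1) if len(a) else None)
E
python3 tilt.py scene side
```

```text
c 33.1 zt 146.1 front -6.9 rear 73.1 lat -0.7 F [-0.6  0.4  0.7] t 3.65 [-3.142 -0.    -2.931] 0.07994327483325692
scene 1332 [(12, 43), (-72, 57), (6, 63), (-66, 93), (-84, 238)] med top 11.4
side 1461 [(-78, 35), (-36, 36), (6, 37), (-48, 40), (-84, 332)] med top 10.3
```

Request:
{"fn": "send_rows", "kwargs": {"motion": [{"offset": [0, -0.4, 0.1], "turn": 0}, {"offset": [0, -0.8, 0.25], "turn": 0}, {"offset": [0, -1.2, 0.4], "turn": 0}, {"offset": [0, -1.6, 0.55], "turn": 0}, {"offset": [0, -2.0, 0.75], "turn": 0}, {"offset": [0, -2.4, 0.9], "turn": 0}, {"offset": [0, -2.7, 1.05], "turn": 0}, {"offset": [0, -2.9, 1.2], "turn": 0}]}}

```text
t: 4.55
eef_pos: [0.4757, -0.1398, 0.3119]
ee_rot: [-3.142, -0.0, -2.931]
force: [-0.4, 0.5, -0.2]
width: 0.0801
```

```bash
python3 tilt.py scene side
```

```text
c 62.0 zt 133.9 front 22.0 rear 102.1 lat -0.7 F [-0.4  0.5 -0.2] t 4.55 [-3.142 -0.    -2.931] 0.08012036999535783
scene 752 [(24, 20), (-42, 28), (-72, 38), (-48, 38), (-66, 40)] med top 25.0
side 868 [(-54, 19), (-60, 23), (18, 27), (-72, 44), (-66, 55)] med top 23.8
```

Request:
{"fn": "send_rows", "kwargs": {"motion": [{"offset": [0, -0.15, 0.1], "turn": 0}, {"offset": [0, -0.3, 0.2], "turn": 0}, {"offset": [0, -0.45, 0.3], "turn": 0}, {"offset": [0, -0.6, 0.45], "turn": 0}, {"offset": [0, -0.7, 0.55], "turn": 0}, {"offset": [0, -0.7, 0.6], "turn": 0}], "hand": 0.9}}

```text
t: 5.25
eef_pos: [0.4773, -0.1465, 0.3062]
ee_rot: [-3.141, 0.0, -2.931]
force: [-0.3, -0.8, 1.3]
width: 0.0831
```

Request:
{"fn": "send_rows", "kwargs": {"motion": [{"offset": [0, -0.1, 0.05], "turn": 0}, {"offset": [0, -0.2, 0.1], "turn": 0}, {"offset": [0, -0.3, 0.1], "turn": 0}, {"offset": [0, -0.3, 0.1], "turn": 0}, {"offset": [0, -0.3, 0.1], "turn": 0}], "hand": 1}}

```text
t: 5.75
eef_pos: [0.4778, -0.1492, 0.3052]
ee_rot: [3.142, 0.0, -2.931]
force: [0.2, -0.6, -0.0]
width: 0.0876
```

```bash
python3 tilt.py scene side; python3 -c "
import cv2,numpy as np
a=cv2.imread('pics/t_side.png')[230:400,220:420];b=cv2.imread('pics/t_scene.png')[210:380,170:370]
cv2.imwrite('pics/t3.png',cv2.resize(np.hstack([a,b]),None,fx=2,fy=2,interpolation=cv2.INTER_CUBIC))"
```

```text
c 71.7 zt 127.2 front 27.8 rear 115.5 lat -0.6 F [ 0.2 -0.6 -0. ] t 5.75 [ 3.142  0.    -2.931] 0.08764246222523965
scene 657 [(-66, 24), (-72, 30), (-54, 30), (30, 46), (24, 60)] med top 29.5
side 733 [(30, 18), (-54, 20), (24, 20), (-42, 25), (-72, 39)] med top 29.2
```

View pics/t3.png

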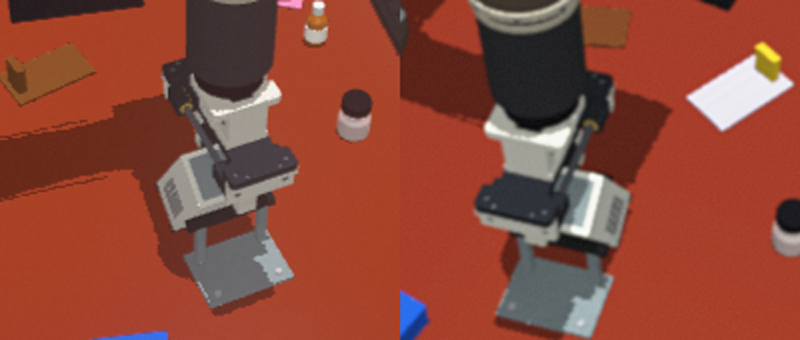

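Request:
{"fn": "send_rows", "kwargs": {"motion": [{"offset": [0, -0.1, -0.2], "turn": 0}, {"offset": [0, -0.1, -0.8], "turn": 0}, {"offset": [0, -0.1, -1.8], "turn": 0}, {"offset": [0, -0.1, -3.2], "turn": 0}, {"offset": [0, -0.1, -5], "turn": 0}, {"offset": [0, -0.1, -7], "turn": 0}, {"offset": [0, -0.1, -9], "turn": 0}, {"offset": [0, -0.1, -10], "turn": 0}]}}

```text
t: 6.65
eef_pos: [0.4782, -0.1503, 0.4078]
ee_rot: [-3.141, 0.003, -2.931]
force: [0.1, -0.0, -0.0]
width: 0.0874
```

Request:
{"fn": "send_rows", "kwargs": {"motion": [{"offset": [-0.8, 2, 0], "turn": 0}, {"offset": [-2.5, 5.5, 0], "turn": 0}, {"offset": [-4.2, 9.5, 0], "turn": 0}, {"offset": [-6, 13.5, 0], "turn": 0}, {"offset": [-7.5, 17, 0], "turn": 0}, {"offset": [-9, 20, 0], "turn": 0}, {"offset": [-9.6, 21.6, 0], "turn": 0}, {"offset": [-10, 22.5, 0], "turn": 0}]}}

```text
t: 7.45
eef_pos: [0.5288, 0.0919, 0.405]
ee_rot: [-3.142, -0.001, -2.93]
force: [-0.5, -0.3, -0.5]
width: 0.0877
```

Request:
{"fn": "send_rows", "kwargs": {"motion": [{"offset": [-0.8, 2, 0], "turn": -6}, {"offset": [-2.2, 5, 0], "turn": -14}, {"offset": [-3.7, 8.5, 0], "turn": -22}, {"offset": [-4.8, 11, 0], "turn": -30}, {"offset": [-5.3, 12, 0], "turn": -38}, {"offset": [-5.3, 12, 0], "turn": -46}, {"offset": [-5.3, 12, 0], "turn": -53}, {"offset": [-5.3, 12, 0], "turn": -55}], "hand": 0.4}}

```text
t: 8.25
eef_pos: [0.5556, 0.2183, 0.4051]
ee_rot: [3.141, -0.001, -1.968]
force: [0.7, -0.3, -0.5]
width: 0.0611
```

```bash
python3 tilt.py scene side
python3 - <<'E'
from h import *
for n in ['wrist','side','scene']:
    f=grab_frame(n); P=cloud(f); hsv=cv2.cvtColor(f['frame'],cv2.COLOR_BGR2HSV); X,Y,Z=P[...,0],P[...,1],P[...,2]
    if n=='wrist': cv2.imwrite('pics/w2.png',f['frame'])
    near=lambda x,y,r:(abs(X-x)<r)&(abs(Y-y)<r)
    ye=near(.556,.218,.05)&(hsv[...,0]>20)&(hsv[...,0]<35)&(hsv[...,1]>120)
    for nm,m,z in(('tab',ye&(Z>.038),.046),('plate',near(.54,.178,.1)&(hsv[...,1]<60)&(hsv[...,2]>110)&(Z<.03),.005)):
        try: print(n,nm,m.sum(),maskrect(f,m,z))
        except Exception as e: print(n,nm,'none')
E
```

```text
c -271.6 zt 227.1 front -302.1 rear -241.0 lat 151.9 F [ 0.7 -0.3 -0.5] t 8.25 [ 3.141e+00 -1.000e-03 -1.968e+00] 0.06114561003172569
scene 1562 [(-78, 64), (-54, 99), (-72, 128), (24, 218), (30, 337)] med top 30.9
side 1475 [(-48, 44), (-54, 73), (-72, 82), (24, 222), (30, 299)] med top 30.7
wrist tab 4149 (array([565.9, 417.1]), array([ 20.3, 352.3]), 67.0)
wrist plate 6626 (array([539.9, 179. ]), array([120.2,  70.5]), 67.1)
side tab 54 (array([555.4, 209.8]), array([25.4, 31.6]), 77.0)
side plate 658 (array([539.2, 174. ]), array([122. ,  70.2]), 67.0)
scene tab 76 (array([555.8, 215.6]), array([16.7, 39.4]), 62.4)
scene plate 923 (array([538.3, 177.3]), array([122.5,  73.8]), 66.6)
```

View pics/w2.png

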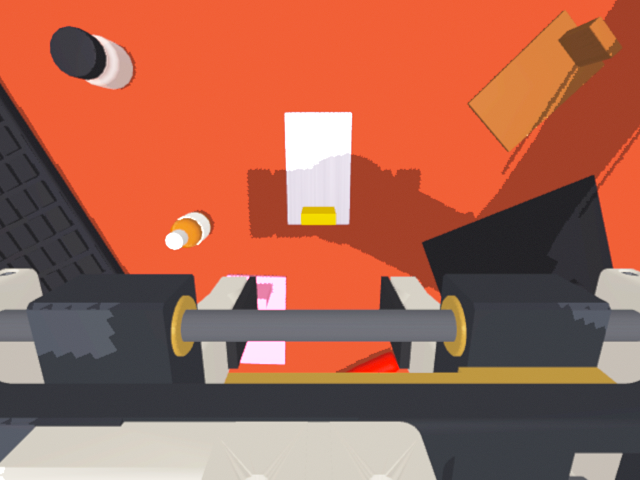

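The supply leans by itself at about 31°. In the wrist view the plate tab at (318,215) px is aligned with the jaws, so I'll go down and pinch it across its width. That keeps the wide gripper body clear of the supply.

Request:
{"fn": "send_rows", "kwargs": {"motion": [{"offset": [0, 0, 1.5], "turn": 0}, {"offset": [0, 0, 4.5], "turn": 0}, {"offset": [0, 0, 8], "turn": 0}, {"offset": [0, 0, 11.5], "turn": 0}, {"offset": [0.1, 0, 15], "turn": 0}, {"offset": [0.1, 0, 18], "turn": 0}, {"offset": [0.1, 0, 20], "turn": 0}, {"offset": [0.1, 0, 20.8], "turn": 0}]}}

```text
t: 9.3
eef_pos: [0.5546, 0.2175, 0.195]
ee_rot: [3.14, -0.003, -1.973]
force: [-0.7, -0.6, -0.1]
width: 0.0614
```

Request:
{"fn": "send_rows", "kwargs": {"motion": [{"offset": [0, 0, 0], "turn": 0}, {"offset": [0, 0, 0], "turn": 0}, {"offset": [0, 0, 0], "turn": 0}, {"offset": [0, 0, 0], "turn": 0}, {"offset": [0, 0, 0], "turn": 0}], "hand": -1, "squeeze": 15}}

```text
t: 9.8
eef_pos: [0.5556, 0.2185, 0.1984]
ee_rot: [-3.14, 0.002, -1.971]
force: [-1.4, 0.3, 6.6]
width: 0.0359
```

Run:
```python
from h import *
s=get_state(); print(s['t'],s['eef_pos'],s['ee_rot'],s['force'],s['width'])
u=np.array([.208,-.978]); o=np.array([.4635,-.079])
h=42
re=o+.032*u
for g in (h,h+60): 
    nose=re-u*g/1000; print(g,'nose',nose,'tab',nose-u*.105)
# lateral position of supply now
for n in ['scene','side']:
    f=grab_frame(n);P=cloud(f);hsv=cv2.cvtColor(f['frame'],cv2.COLOR_BGR2HSV)
    Q=P[...,:2]-o; U=Q@u*1000; L=Q@np.array([.978,.208])*1000; Z=P[...,2]*1000
    m=(abs(L)<80)&(Z>140)&(Z<178)&(U>30)&(U<125)&(hsv[...,1]<80)
    print(n,m.sum(),'L',np.percentile(L[m],[1,99]).round(1),'U',np.percentile(U[m],[1,99]).round(1), cv2.minAreaRect((P[m][:,:2]*1000).astype(np.float32)))
```

```text
9.8 [0.55556627 0.21848363 0.1984395 ] [-3.14043543e+00  1.76733377e-03 -1.97107527e+00] [-1.38887504  0.33985348  6.57793987] 0.03589457018730777
42 nose [ 0.46142 -0.06922] tab [0.43958 0.03347]
102 nose [ 0.44894 -0.01054] tab [0.4271  0.09215]
scene 1425 L [-48.8  49.9] U [ 54.4 111.1] ((480.4566955566406, -156.1695556640625), (103.24948120117188, 69.52339935302734), 14.778420448303223)
side 1147 L [-49.4  48.9] U [ 55.6 113.3] ((480.4750671386719, -158.8136444091797), (100.8398208618164, 69.08842468261719), 10.621844291687012)
```

Request:
{"fn": "send_rows", "kwargs": {"motion": [{"offset": [0, 0, -0.1], "turn": 0}, {"offset": [0, 0, -0.2], "turn": 0}, {"offset": [0, 0, -0.2], "turn": 0}]}}

```text
t: 10.2
eef_pos: [0.5551, 0.2181, 0.1991]
ee_rot: [3.141, -0.0, -1.972]
force: [-0.1, -0.0, -2.2]
width: 0.0362
```

Run:
```python
from h import *
s=get_state(); print(s['t'],s['eef_pos'],s['ee_rot'],s['force'],s['width'])
f=grab_frame('scene'); P=cloud(f); hsv=cv2.cvtColor(f['frame'],cv2.COLOR_BGR2HSV)
m=(hsv[...,0]<20)&(hsv[...,1]>100)&(hsv[...,2]<150)&(P[...,2]>.003)&(P[...,2]<.06)&(P[...,0]<.5)&(P[...,0]>.2)&(P[...,1]>.0)&(P[...,1]<.35)
print(m.sum(),np.percentile(P[m],[2,98],axis=0))
```

```text
10.2 [0.55507435 0.2180838  0.19909485] [ 3.14135826e+00 -1.93585687e-04 -1.97154779e+00] [-0.11616341 -0.02364119 -2.21763047] 0.03621407614418066
1278 [[0.20756244 0.13527706 0.00306566]
 [0.48811392 0.30052622 0.04674275]]
```

Request:
{"fn": "send_rows", "kwargs": {"motion": [{"offset": [1, 0.4, 0], "turn": -2}, {"offset": [3.2, 1.2, 0], "turn": -6}, {"offset": [6, 2.2, 0], "turn": -12}, {"offset": [9, 3.4, 0], "turn": -18}, {"offset": [12, 4.5, 0], "turn": -24}, {"offset": [14.8, 5.5, 0], "turn": -30}, {"offset": [16.5, 6.2, 0], "turn": -34}, {"offset": [17.2, 6.4, 0], "turn": -35}]}}

```text
t: 11.05
eef_pos: [0.4277, 0.0834, 0.1991]
ee_rot: [3.141, -0.0, -1.36]
force: [0.3, 0.5, -1.7]
width: 0.0358
```

```bash
cat > pl.py <<'E'
from h import *
s=get_state(); print(s['t'],s['eef_pos'].round(4),s['ee_rot'].round(3),s['force'].round(1),s['width'])
u=np.array([.208,-.978]); o=np.array([.4635,-.079]); l=np.array([.978,.208])
for n in ['scene','side']:
    f=grab_frame(n);P=cloud(f);hsv=cv2.cvtColor(f['frame'],cv2.COLOR_BGR2HSV)
    cv2.imwrite(f'pics/p_{n}.png',f['frame'])
    Q=P[...,:2]-o; U=Q@u*1000; L=Q@l*1000; Z=P[...,2]*1000
    m=(abs(L)<60)&(Z<20)&(U<10)&(U>-200)&(hsv[...,1]<70)&(hsv[...,2]>90)
    m=cv2.morphologyEx(m.astype(np.uint8),cv2.MORPH_OPEN,np.ones((3,3)))>0
    if m.sum()<30: print(n,'few');continue
    v,uu=np.where(m); q=ray(f,np.c_[uu,v],.0055)[:,:2]-o
    U2=q@u*1000; L2=q@l*1000
    print(n,m.sum(),'U',np.percentile(U2,[0.5,99.5]).round(1),'L',np.percentile(L2,[1,99]).round(1))
    # side edges: fit angle from right edge
    for side,fn in(('Lmax',np.max),('Lmin',np.min)):
        b=np.arange(-160,0,8); e=[(c,fn(L2[abs(U2-c)<4])) for c in b if (abs(U2-c)<4).sum()>6]
        if len(e)>3:
            e=np.array(e); k=np.polyfit(e[:,0],e[:,1],1); print('  ',side,np.median(e[:,1]).round(1),'slope deg',np.degrees(np.arctan(k[0])).round(1))
E
python3 pl.py; python3 tilt.py scene
```

```text
11.05 [0.4277 0.0834 0.1991] [ 3.141 -0.    -1.36 ] [ 0.3  0.5 -1.7] 0.03579367997909521
scene 979 U [-172.8  -60.7] L [-37.1  33.9]
   Lmax 34.0 slope deg 0.1
   Lmin -37.3 slope deg 0.5
side 745 U [-174.2  -58.9] L [-35.8  33.8]
   Lmax 33.9 slope deg -17.0
   Lmin -35.8 slope deg 0.4
c -167.0 zt 21.4 front -184.8 rear -149.2 lat 0.2 F [ 1.2  0.4 -0.9] t 11.15 [-3.141  0.    -1.362] 0.035605328138751446
scene 1565 [(-48, 50), (-72, 87), (-54, 121), (24, 224), (30, 261)] med top 30.2
```

Request:
{"fn": "send_rows", "kwargs": {"motion": [{"offset": [0.4, -0.1, 0], "turn": 0}, {"offset": [1.2, -0.1, 0], "turn": 0}, {"offset": [2.1, -0.1, 0], "turn": 0}, {"offset": [3, -0.1, 0], "turn": 0}, {"offset": [3.9, -0.1, 0], "turn": 0}, {"offset": [4.8, -0.1, 0], "turn": 0}, {"offset": [5.5, -0.1, 0], "turn": 0}, {"offset": [5.8, -0.1, 0], "turn": 0}]}}

```text
t: 12.0
eef_pos: [0.4424, 0.0274, 0.1992]
ee_rot: [3.142, -0.0, -1.361]
force: [0.0, 0.2, -1.2]
width: 0.0355
```

Request:
{"fn": "send_rows", "kwargs": {"motion": [{"offset": [0, 0, 0.05], "turn": 0}, {"offset": [0, 0, 0.1], "turn": 0}, {"offset": [0, 0, 0.1], "turn": 0}]}}

```text
t: 12.3
eef_pos: [0.4423, 0.0283, 0.1984]
ee_rot: [3.142, -0.0, -1.36]
force: [-0.7, -4.3, 3.5]
width: 0.036
```

```bash
python3 pl.py; python3 tilt.py scene side; python3 -c "
import cv2,numpy as np
a=cv2.imread('pics/p_side.png')[200:370,220:420];b=cv2.imread('pics/p_scene.png')[200:370,170:370]
cv2.imwrite('pics/p3.png',cv2.resize(np.hstack([a,b]),None,fx=2,fy=2,interpolation=cv2.INTER_CUBIC))"
```

```text
12.3 [0.4423 0.0283 0.1984] [ 3.142 -0.    -1.36 ] [-0.7 -4.3  3.5] 0.03600400148270674
scene 519 U [-122.2  -49. ] L [-34.4  37.1]
   Lmax 37.0 slope deg -0.1
   Lmin -34.0 slope deg -0.1
side 319 U [-116.6  -54.4] L [-33.4  35.4]
   Lmax 35.1 slope deg -41.8
   Lmin -33.4 slope deg -0.6
c -109.3 zt 20.4 front -127.2 rear -91.4 lat 1.6 F [-0.9 -3.6  5. ] t 12.4 [-3.142 -0.    -1.36 ] 0.03585602333601925
scene 1570 [(-78, 68), (-72, 109), (-54, 119), (24, 259), (30, 343)] med top 30.5
side 1481 [(36, 47), (-54, 55), (-72, 89), (24, 210), (30, 300)] med top 31.1
```

View pics/p3.png

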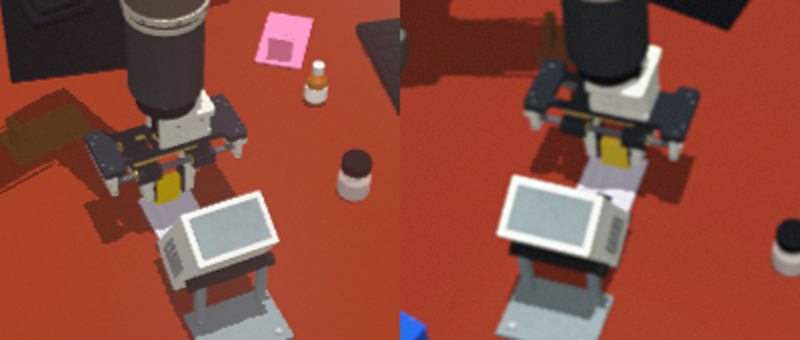

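The plate is under the raised foot, square and about central; its rear end is at u≈-118 mm, which puts the nose near -3 mm. Next I'll release it, lift clear and return over the supply.

Request:
{"fn": "send_rows", "kwargs": {"motion": [{"offset": [0, 0, -0.1], "turn": 0}, {"offset": [0, 0, -0.1], "turn": 0}]}}

```text
t: 12.7
eef_pos: [0.4423, 0.0286, 0.1991]
ee_rot: [-3.141, 0.0, -1.36]
force: [-0.2, -0.6, -2.0]
width: 0.0359
```

Request:
{"fn": "send_rows", "kwargs": {"motion": [{"offset": [0, 0, 0], "turn": 0}, {"offset": [0, 0, 0], "turn": 0}, {"offset": [0, 0, 0], "turn": 0}], "hand": 0.2}}

```text
t: 13.0
eef_pos: [0.4424, 0.0284, 0.1992]
ee_rot: [-3.141, 0.0, -1.36]
force: [-0.2, -0.5, -0.5]
width: 0.0509
```

Request:
{"fn": "send_rows", "kwargs": {"motion": [{"offset": [0, 0, -1], "turn": 0}, {"offset": [0, 0, -3], "turn": 0}, {"offset": [0, 0, -6], "turn": 0}, {"offset": [0, 0, -10], "turn": 0}, {"offset": [0, 0, -14], "turn": 0}, {"offset": [0, 0, -18], "turn": 0}, {"offset": [0, 0, -20.5], "turn": 0}, {"offset": [0, 0, -21.5], "turn": 0}]}}

```text
t: 13.8
eef_pos: [0.4424, 0.0281, 0.4179]
ee_rot: [-3.136, 0.001, -1.36]
force: [1.0, -0.3, -0.7]
width: 0.0522
```

Request:
{"fn": "send_rows", "kwargs": {"motion": [{"offset": [1, 0, 0], "turn": 6}, {"offset": [3.5, 0, 0], "turn": 13}, {"offset": [7, 0.1, 0], "turn": 21}, {"offset": [10.5, 0.1, 0], "turn": 29}, {"offset": [13.5, 0.2, 0], "turn": 37}, {"offset": [16, 0.2, 0], "turn": 45}, {"offset": [17.7, 0.2, 0], "turn": 53}, {"offset": [18.3, 0.2, 0], "turn": 60}], "hand": 1}}

```text
t: 14.6
eef_pos: [0.4783, -0.1526, 0.4134]
ee_rot: [3.14, -0.001, -2.415]
force: [-0.5, 0.5, -0.3]
width: 0.0877
```

Request:
{"fn": "send_rows", "kwargs": {"motion": [{"offset": [0, 0, 0], "turn": 7}, {"offset": [0, 0, 0], "turn": 14}, {"offset": [0, 0, 0], "turn": 21}, {"offset": [0, 0, 0], "turn": 27}, {"offset": [0, 0, 0], "turn": 30}, {"offset": [0, 0, 0], "turn": 30}]}}

```text
t: 15.2
eef_pos: [0.4782, -0.1511, 0.4137]
ee_rot: [3.141, -0.001, -2.932]
force: [-0.1, 0.5, -0.3]
width: 0.0876
```

```bash
python3 pl.py; python3 tilt.py scene side
python3 - <<'E'
from h import *
u=np.array([.208,-.978]); o=np.array([.4635,-.079]); l=np.array([.978,.208])
f=grab_frame('wrist'); cv2.imwrite('pics/w3.png',f['frame']); P=cloud(f);hsv=cv2.cvtColor(f['frame'],cv2.COLOR_BGR2HSV)
Q=P[...,:2]-o; U=Q@u*1000; L=Q@l*1000; Z=P[...,2]*1000
m=(abs(L)<70)&(Z>120)&(Z<180)&(U>30)&(U<130)&(hsv[...,1]<80)&(f['range_z']>0)
print(m.sum(),'U',np.percentile(U[m],[1,99]),'L',np.percentile(L[m],[1,99]))
for z in range(130,175,6):
    k=m&(abs(Z-z)<2)
    if k.sum()>20: print(z,np.median(U[k]).round(1),k.sum())
m=(abs(L)<70)&(Z<25)&(U<-20)&(U>-200)&(hsv[...,1]<60)&(hsv[...,2]>110)&(f['range_z']>0)
if m.sum()>20: print('plate',np.percentile(U[m],[1,99]),'L',np.percentile(L[m],[1,99]))
E
```

```text
15.2 [ 0.4782 -0.1511  0.4137] [ 3.141e+00 -1.000e-03 -2.932e+00] [-0.1  0.5 -0.3] 0.08755847513472814
scene 548 U [-125.1  -49. ] L [-34.1  36.7]
   Lmax 36.8 slope deg 0.4
   Lmin -33.9 slope deg 23.5
side 331 U [-122.   -54.4] L [-33.1  35.2]
   Lmax 33.0 slope deg -33.3
   Lmin -33.1 slope deg 0.4
c 73.6 zt 235.9 front 29.9 rear 117.3 lat -0.5 F [-0.4  0.1  0.1] t 15.3 [ 3.141e+00 -1.000e-03 -2.930e+00] 0.08737969271368812
scene 1380 [(-54, 64), (-78, 66), (-72, 134), (24, 158), (30, 183)] med top 30.6
side 1368 [(-48, 36), (-54, 40), (24, 114), (-72, 125), (30, 195)] med top 31.3
13204 U [ 31.23178382 108.93803706] L [-48.39005642  48.46582486]
130 32.1 338
136 35.4 326
142 104.6 1102
148 94.8 1447
154 84.5 1550
160 74.0 1624
166 63.5 1883
172 56.4 253
plate [-124.11392649  -32.78964443] L [-31.66644084  37.82750634]
```

View pics/w3.png

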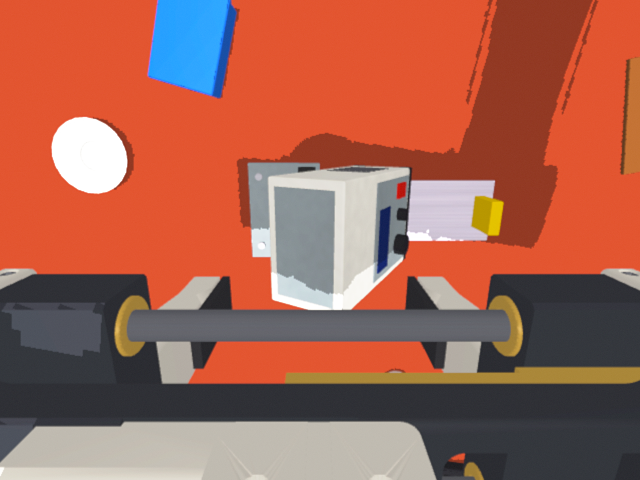

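The wrist view shows the plate's tab end sticking out in front at (490,215) px, central and square. The supply is still leaning between the finger positions. I'll descend to straddle it.

Request:
{"fn": "send_rows", "kwargs": {"motion": [{"offset": [0, 0.1, 1], "turn": 0}, {"offset": [0, 0.1, 3], "turn": 0}, {"offset": [0, 0.1, 5], "turn": 0}, {"offset": [0, 0.1, 7], "turn": 0}, {"offset": [0, 0.1, 8.5], "turn": 0}, {"offset": [0, 0.1, 9.6], "turn": 0}, {"offset": [0, 0.1, 10.3], "turn": 0}, {"offset": [0, 0.1, 10.5], "turn": 0}]}}

```text
t: 16.25
eef_pos: [0.4782, -0.1501, 0.3084]
ee_rot: [3.141, -0.001, -2.931]
force: [-0.1, 0.1, -0.2]
width: 0.0876
```

Request:
{"fn": "send_rows", "kwargs": {"motion": [{"offset": [0, 0, 0], "turn": 0}, {"offset": [0, 0, 0], "turn": 0}]}}

```text
t: 16.45
eef_pos: [0.4786, -0.1502, 0.3098]
ee_rot: [-3.141, 0.001, -2.931]
force: [0.1, -0.2, 0.6]
width: 0.0876
```

```bash
python3 tilt.py scene side
python3 - <<'E'
from arc import *
for d in (8,12):
  for th in (31,30,28,26,24,22,20,16,12,8,5.5): print(d,th,np.round(k(th,d),1))
E
```

```text
c 72.7 zt 131.8 front 28.9 rear 116.6 lat -0.0 F [ 0.1 -0.2  0.6] t 16.45 [-3.141e+00  1.000e-03 -2.931e+00] 0.08763607396768444
scene 667 [(-54, 12), (84, 15), (24, 50), (-72, 52), (30, 52)] med top 30.1
side 759 [(-54, 20), (-60, 21), (-66, 29), (24, 37), (-72, 44)] med top 28.2
8 31 [129.1  34.9 114.4  79.5]
8 30 [130.6  33.5 112.   78.5]
8 28 [133.3  30.4 107.1  76.7]
8 26 [135.8  27.  102.1  75.1]
8 24 [138.2  23.5  97.1  73.6]
8 22 [140.3  19.7  91.9  72.3]
8 20 [142.4  15.7  86.7  71. ]
8 16 [145.8   7.2  76.1  68.9]
8 12 [148.5  -1.9  65.3  67.1]
8 8 [150.4 -11.5  54.3  65.8]
8 5.5 [151.3 -17.7  47.3  65.1]
12 31 [125.1  32.5 114.4  81.9]
12 30 [126.6  31.2 112.   80.8]
12 28 [129.3  28.3 107.1  78.9]
12 26 [131.8  25.1 102.1  77.1]
12 24 [134.2  21.7  97.1  75.4]
12 22 [136.3  18.1  91.9  73.9]
12 20 [138.4  14.2  86.7  72.5]
12 16 [141.8   6.1  76.1  70. ]
12 12 [144.5  -2.7  65.3  68. ]
12 8 [146.4 -12.   54.3  66.3]
12 5.5 [147.3 -18.1  47.3  65.5]
```

Request:
{"fn": "send_rows", "kwargs": {"motion": [{"offset": [0, 0.2, 0.2], "turn": 0}, {"offset": [0, 0.4, 0.2], "turn": 0}, {"offset": [0, 0.6, 0.1], "turn": 0}, {"offset": [0, 0.8, 0], "turn": 0}, {"offset": [0, 1.0, -0.15], "turn": 0}, {"offset": [0, 1.25, -0.3], "turn": 0}, {"offset": [0, 1.5, -0.4], "turn": 0}, {"offset": [0, 1.65, -0.5], "turn": 0}]}}

```text
t: 17.35
eef_pos: [0.4748, -0.1338, 0.3143]
ee_rot: [3.142, 0.0, -2.931]
force: [-0.0, -0.4, 0.4]
width: 0.0877
```

Request:
{"fn": "send_rows", "kwargs": {"motion": [{"offset": [0, 0, 0], "turn": 0}, {"offset": [0, 0, 0], "turn": 0}, {"offset": [0, 0, 0], "turn": 0}], "hand": 0.72}}

```text
t: 17.65
eef_pos: [0.4749, -0.134, 0.3141]
ee_rot: [3.142, -0.0, -2.931]
force: [0.1, -0.1, 0.5]
width: 0.0762
```

```bash
python3 tilt.py scene side
```

```text
c 56.2 zt 136.1 front 18.1 rear 94.3 lat -0.3 F [ 0.1 -0.1  0.5] t 17.65 [ 3.142 -0.    -2.931] 0.07615237145612298
scene 837 [(84, 22), (-48, 27), (-78, 30), (-42, 34), (-72, 109)] med top 22.1
side 982 [(-90, 24), (-66, 34), (-60, 35), (18, 49), (-72, 105)] med top 21.9
```

Request:
{"fn": "send_rows", "kwargs": {"motion": [{"offset": [0, 0.15, -0.05], "turn": 0}, {"offset": [0, 0.3, -0.15], "turn": 0}, {"offset": [0, 0.45, -0.2], "turn": 0}, {"offset": [0, 0.6, -0.3], "turn": 0}, {"offset": [0, 0.75, -0.35], "turn": 0}, {"offset": [0, 0.9, -0.45], "turn": 0}, {"offset": [0, 1.05, -0.5], "turn": 0}, {"offset": [0, 1.2, -0.55], "turn": 0}]}}

```text
t: 18.55
eef_pos: [0.4723, -0.1221, 0.3197]
ee_rot: [3.142, -0.0, -2.931]
force: [-0.4, 0.0, -0.1]
width: 0.0755
```

Request:
{"fn": "send_rows", "kwargs": {"motion": [{"offset": [0, 0.2, -0.05], "turn": 0}, {"offset": [0, 0.4, -0.1], "turn": 0}, {"offset": [0, 0.6, -0.2], "turn": 0}, {"offset": [0, 0.75, -0.25], "turn": 0}, {"offset": [0, 0.9, -0.25], "turn": 0}, {"offset": [0, 0.9, -0.25], "turn": 0}], "hand": 0.66}}

```text
t: 19.15
eef_pos: [0.4705, -0.1133, 0.3222]
ee_rot: [3.142, 0.0, -2.931]
force: [-0.1, 0.9, 0.9]
width: 0.0725
```

```bash
python3 tilt.py scene side
```

```text
c 35.0 zt 144.2 front -1.2 rear 71.3 lat -0.3 F [-0.1  0.9  0.9] t 19.15 [ 3.142  0.    -2.931] 0.07250723584196732
scene 1257 [(6, 37), (-42, 37), (-84, 44), (-66, 74), (-78, 204)] med top 12.3
side 1385 [(-42, 39), (-48, 40), (-66, 47), (-84, 76), (-78, 204)] med top 14.3
```

Request:
{"fn": "send_rows", "kwargs": {"motion": [{"offset": [0, 0.18, 0], "turn": 0}, {"offset": [0, 0.36, -0.1], "turn": 0}, {"offset": [0, 0.54, -0.15], "turn": 0}, {"offset": [0, 0.72, -0.2], "turn": 0}, {"offset": [0, 0.9, -0.2], "turn": 0}, {"offset": [0, 1.08, -0.25], "turn": 0}, {"offset": [0, 1.26, -0.3], "turn": 0}, {"offset": [0, 1.4, -0.3], "turn": 0}]}}

```text
t: 20.05
eef_pos: [0.4675, -0.0996, 0.3252]
ee_rot: [3.142, 0.0, -2.931]
force: [-0.1, 0.7, -0.1]
width: 0.0727
```

Request:
{"fn": "send_rows", "kwargs": {"motion": [{"offset": [0, 0.13, 0], "turn": 0}, {"offset": [0, 0.26, 0], "turn": 0}, {"offset": [0, 0.39, 0], "turn": 0}, {"offset": [0, 0.5, 0], "turn": 0}, {"offset": [0, 0.6, 0], "turn": 0}, {"offset": [0, 0.6, 0], "turn": 0}]}}

```text
t: 20.65
eef_pos: [0.4663, -0.0939, 0.3252]
ee_rot: [-3.141, 0.0, -2.931]
force: [0.6, -0.7, -0.7]
width: 0.0729
```

```bash
python3 tilt.py scene side
```

```text
c 15.1 zt 147.2 front -21.3 rear 51.6 lat -0.3 F [ 0.6 -0.7 -0.7] t 20.65 [-3.141  0.    -2.931] 0.0728920167404806
scene 1559 [(0, 52), (-72, 58), (-66, 82), (-84, 132), (-90, 275)] med top 6.5
side 1633 [(-48, 37), (-72, 40), (-66, 86), (-84, 144), (-90, 288)] med top 5.0
```

Request:
{"fn": "send_rows", "kwargs": {"motion": [{"offset": [0, 0, 0], "turn": 0}, {"offset": [0, 0, 0], "turn": 0}, {"offset": [0, 0, 0], "turn": 0}, {"offset": [0, 0, 0], "turn": 0}], "hand": 1}}

```text
t: 21.15
eef_pos: [0.4663, -0.094, 0.3252]
ee_rot: [-3.142, 0.0, -2.931]
force: [0.4, 0.2, 0.8]
width: 0.0873
```

Request:
{"fn": "send_rows", "kwargs": {"motion": [{"offset": [0, 0, -0.5], "turn": 0}, {"offset": [0, 0, -1.5], "turn": 0}, {"offset": [0, 0, -3], "turn": 0}, {"offset": [0, 0, -5], "turn": 0}, {"offset": [0, 0, -7], "turn": 0}, {"offset": [0, 0, -9], "turn": 0}, {"offset": [0, 0, -10.5], "turn": 0}, {"offset": [0, 0, -11], "turn": 0}]}}

```text
t: 21.95
eef_pos: [0.4665, -0.094, 0.4377]
ee_rot: [-3.141, 0.004, -2.931]
force: [-0.2, 0.3, 0.3]
width: 0.0874
```

```bash
python3 tilt.py scene side; python3 pl.py
python3 - <<'E'
from h import *
u=np.array([.208,-.978]); o=np.array([.4635,-.079]); l=np.array([.978,.208])
f=grab_frame('wrist'); cv2.imwrite('pics/w4.png',f['frame']); P=cloud(f);hsv=cv2.cvtColor(f['frame'],cv2.COLOR_BGR2HSV)
Q=P[...,:2]-o; U=Q@u*1000; L=Q@l*1000; Z=P[...,2]*1000
m=(abs(L)<49)&(Z>140)&(Z<180)&(U>-60)&(U<130)&(hsv[...,1]<80)&(f['range_z']>0)
n=m&(abs(U-15)<22); k=np.polyfit(U[n],Z[n],1); print('top U',np.percentile(U[m],[1,99]),'L',np.percentile(L[m],[1,99]),'tilt',np.degrees(np.arctan(-k[0])))
m=(abs(L)<70)&(Z<25)&(U<-40)&(U>-200)&(hsv[...,1]<60)&(hsv[...,2]>110)&(f['range_z']>0)
if m.sum()>20: print('plate',np.percentile(U[m],[1,99]),'L',np.percentile(L[m],[1,99]))
E
```

```text
c 15.3 zt 259.7 front -28.4 rear 59.0 lat -0.2 F [-0.2  0.3  0.3] t 21.95 [-3.141  0.004 -2.931] 0.08743431239860779
scene 2433 [(-66, 71), (-84, 96), (6, 228), (0, 273), (-90, 444)] med top 6.3
side 2292 [(-48, 66), (0, 167), (6, 184), (-84, 204), (-90, 324)] med top 6.4
22.05 [ 0.4663 -0.0939  0.4361] [-3.142e+00  2.000e-03 -2.931e+00] [ 0.5 -0.4 -1. ] 0.08774912755862913
scene 119 U [-127.5  -76.1] L [17.2 37.5]
   Lmax 37.1 slope deg 1.9
   Lmin 18.1 slope deg 13.1
side 78 U [-122.2  -72.8] L [-33.9 -15.6]
   Lmax -19.9 slope deg -4.5
   Lmin -33.4 slope deg 0.0
top U [-17.13674043  44.78799781] L [-48.27953101  47.89356555] tilt 5.393241665678634
plate [-124.62375661  -41.30907801] L [-31.25142885  37.28714321]
```

View pics/w4.png

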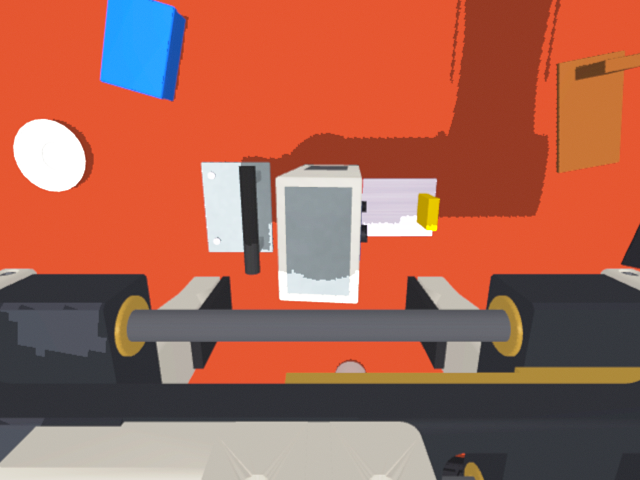

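The final wrist view shows the supply standing clear of the bar, tilted 5.4°, with the plate squarely under its front foot (tab at (428,212) px). The arm is clear of everything, so I'll hand it in.

```bash
python3 -c "
from station import *
print(job_done())"
```

```text
the job is handed in; nothing more can be done
None
```

I tipped the supply back between the open fingers until it leaned by itself on the bar, at about 30–31° once let go. I then slid the smaller yellow-tabbed aluminium plate under the raised front foot. After that I brought the supply forward, guarded by a finger on each side, until its front foot came down on the plate, then opened and lifted clear. I handed the job in at about 22 s; it gave no verdict.

**Last checks:**
- **Supply:** tilt 5.4° from the wrist camera (about 6.4° from the other two), rear foot within about 2 mm of its start, and visibly clear of the bar.
- **Plate:** nose about 5 mm ahead of the supply's centre line (x ≈ -0.005 m in its frame), 2–3 mm off the middle. It was square to about 1°, measured while the supply still leaned. With the supply down I had only narrow strips of the plate to fit, so I did not re-measure the angle well.
- **Gripper:** open, above the supply and touching nothing.

**Not as described:**
- I pinched the tab across its 36 mm width instead of the 12 mm, to keep the gripper body clear of the supply.
- The fingertips touched down on the plate lightly twice, with about 5–7 N upward on the tool, and I raised them each time.

I did not re-measure the other objects at the end, but none of the moves came near them.

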